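# Free a jammed test block from its holder

### The job

The steel test block is jammed under the lips of the grey metal holder. Knock it along the guide with the white plastic knocking block held in the gripper, until it is wholly out from between the cheeks and rests on the open landing without going over the end; keep the fingers off the test block until it is out. Then stand the knocking block upright on the bench, clear of the holder and the tray, and lift the test block off the landing and set it down flat, the same way up, in the steel tray without dropping it, leaving the beaker, bottle and ring where they are.

Things in the scene. Friction and masses are not known exactly. Their poses are not given: they have to be found in the camera images.
- holder: Dark grey anodised aluminium specimen holder, fixed to the bench. Origin at bench level on the guide's centre line; +y runs along the guide to the open landing, z up. Base plate 90 mm (x) by 220 mm (y = -100 to +120), top 10 mm above the bench. Two cheeks from y = -100 to +5 form a guide 38 mm wide, open at both ends. A lighter spring housing sits outside the +x cheek.
- holder_slot (a point): Middle of the slot between the lips, at their upper face: holder (0, -47.5, 43) mm. The lips, 5 mm thick (38 to 43 mm above the bench), overhang the guide along the whole cheeks and leave a slot 30 mm wide, so the test block cannot be lifted there. Under the +x lip a spring shoe (y = -75 to -10) sticks at most 4 mm into the guide, and pinches the test block.
- holder_landing (a point): Middle of the landing, on its upper face: holder (0, 62.5, 10) mm. The landing is the open, flat part of the base from y = +5 (end of the cheeks) to y = +120; it has no stop at its end, and a block pushed past the end falls off.
- test_block: Steel test block, 36 mm (x) by 40 mm (y) by 26 mm high, about 0.29 kg. Origin: centre of its underside. Starts in the guide, axes along the holder's, centre at holder y = -45 to -25 mm, underside on the base plate, top 2 mm under the lips. On the shoe it takes about 7 to 12 N along +y to move, beyond it only 1 to 4 N. Once out, grip its 36 mm width, fingers closing along x.
- knocker: White plastic knocking block, 22 mm (x) by 36 mm (y) by 90 mm tall, about 0.11 kg, standing on end on the bench. Origin: centre of its underside. With its y along the holder's y it goes down through the slot behind (-y of) the test block with 4 mm to spare on each side; held 40 mm or more above its foot, the fingers stay above the lips.
- tray: Steel tray, fixed to the bench, open on top: 160 mm (x) by 140 mm (y) by 25 mm high outside, walls and floor 6 mm thick. Origin: centre of its underside. It is on one side of the holder, the knocking block on the other; which is which varies.
- beaker: Bystander: glass beaker, 68 mm across, 85 mm tall, beyond the tray or the knocking block. Origin: centre of its underside.
- bottle: Bystander: amber glass bottle with a black cap, 54 mm across, 110 mm tall, on the other side from the beaker. Origin: centre of its underside.
- test_ring: Bystander: dark steel ring lying flat beyond the holder, 50 mm across, 14 mm high. Origin: centre of its underside.

How it is judged (in metres and radians):
On the way, in this order (a step that is already met when the one before it is completed fails the run):
1. the knocking block bears on the test block while it is still in the guide (contact force between knocker and test_block above 2 N and y of test_block in the frame of holder below -0.005 m).
2. the test block has been moved wholly out of the cheeks and rests flat on the landing, not overhanging its end, before it is gripped (y of test_block in the frame of holder between 0.026 and 0.101 m and z of test_block in the frame of holder between 0.008 and 0.013 m and angle between test_block's own z axis and vertical below 0.1 rad and linear speed of test_block below 0.01 m/s and contact force between the fingers and test_block below 0.2 N), for 0.2 s.
At the end, for the whole second after the job is handed in: The test block lies flat and the right way up (tilt under 0.1 rad, underside within 10 mm of the tray's underside) on the floor of the tray, and the knocking block stands upright (tilt under 0.1 rad) on the bench touching neither holder nor tray; both at rest and released (x of test_block in the frame of tray between -0.06 and 0.06 m and y of test_block in the frame of tray between -0.05 and 0.05 m and z of test_block in the frame of tray below 0.01 m and angle between each of test_block, knocker's own z axis and vertical below 0.1 rad and linear speed of each of test_block, knocker below 0.01 m/s and height (world z) of knocker below 0.004 m and contact force between knocker and tray below 0.1 N and contact force between knocker and holder below 0.1 N and contact force between each of the arm, the fingers and test_block below 0.1 N and contact force between the fingers and knocker below 0.1 N).
It fails at once if the fingers touch the test block before it is wholly out of the cheeks (contact force between the fingers and test_block above 1 N and y of test_block in the frame of holder between -0.13 and 0.023 m and z of test_block in the frame of holder below 0.014 m and x of test_block in the frame of holder between -0.03 and 0.03 m).
It fails at once if the test block goes down onto the bench (height (world z) of test_block below 0.003 m).
It fails at once if the test block is dropped (falls freely by more than about 25 mm) (linear speed of test_block above 0.7 m/s and contact force between the fingers and test_block below 0.05 N).
It fails at once if the beaker, bottle or ring is moved more than 20 mm or tipped (distance of any of beaker, bottle, test_ring from where it was at the start of the episode above 0.02 m or angle between any of beaker, bottle, test_ring's own z axis and vertical above 0.3 rad).
It also fails if it takes over 72 s, if anything falls off the work surface, if the arm or the gripper's body presses on something with over 40 N, if the wrist force passes 120 N, or if a joint passes its speed limit or range.

### The arm

A 6-joint arm with a two-finger parallel gripper is mounted at the origin on the work surface. World frame = base frame: x ahead of the robot, y to its left, z up, the work surface at z = 0. Lengths are in mm, angles in rad, forces in N, time in s.
With the tool pointing down it reaches from about 300 to 775 mm from the base axis. Payload 14.6 kg.
Tool frame: the origin (TCP) lies at the very end of the fingers, on their centre line; the grasp point (between the pads) lies 19 mm behind it; z points along the fingers, y is the line along which they close (so a half turn about z gives the same grasp; the last joint's range is limited). The gripper opens to 94 mm and grips with 3 to 60 N. Pads are 16 mm wide; open, the fingers measure 119 mm over their backs; the gripper's body (75 mm by 177 mm) begins 78 mm behind the grasp point.
Start: joints at [-1.197, 0.3, 1.521, -0, 1.321, -0.067], TCP at [234.657, -497.419, 205.446] pointing down, gripper open.
Joint ranges: [-3.03, 3.03], [-0.79, 2.21], [0.23, 2.52], [-1.04, 4.18], [0, 3.07], [-2.55, 2.55]. Speed limits (rad/s): [2.22, 2.22, 2.57, 3.14, 3.14, 3.14].

### API

Orientations are given as [roll, pitch, yaw] about the fixed x, y, z axes, in that order (R = Rz(yaw) Ry(pitch) Rx(roll)).
In Python, from cell import manip, eyes, ticket gives the robot as it stands. The module is installed in compiled form; this text tells all that it offers.
- The arm moves only by the tool arm_command, never from a script. Its argument "plan" is a list of rows, each a list of 5 numbers: the opening, from -1 (shut) to 1 (fully open), then the shift along the tool's x, y, z in m, then the turn about the tool's z in rad. In form: [[jaw, dx, dy, dz, roll], ...]. A call has 1 to 20 rows; each row shifts and turns the commanded pose from where the row before left it, along the tool's axes as they then stand; what a row does not reach is not made up. A row lasts 1/8 s, in which the tool goes at most 62.5 mm and 10.7 degrees, less where a joint would pass 70% of its speed; a pose out of reach is approached as far as the arm can. A call is refused whole if a number of a shift passes 0.0625 or a number of a turn 0.188, either way. A call with a gripper value outside its range is refused whole. The fingers move at their own pace and stop on an object; "newtons" is the grip in N (left out, the last holds). Time passes only in rows, so rows that do not move let the fingers close. It gives the time, the measured TCP pose, the force, the opening and the grip force at its end, in the units of the state.
- manip.read_state(): the state, without advancing time (a new reading comes with each control period).
- eyes.camera(name): name is "scene" or "top" or "wrist"; returns a dict with "img" (420x560x3 uint8, blue, green, red), "z_map" (420x560 float32, mm along the optical axis (not along the pixel's ray), 0 where there is no reading), "fx", "fy", "cx", "cy" (pixels), "eye" and "orientation" of the camera in the world. Camera axes: x right, y down, z forward; pixel columns grow to the right and rows downward; lengths in mm; the calibration is good to about 2 mm. A picture is of the moment at which its call begins.
- ticket.sign_off(): hands the job in; it is judged then, once.
The state is a dict: "clock": time; "joints": joint angles; "qd": joint speeds; "effort": joint torques, N m; "eef_pos": TCP position; "eef_rot": TCP orientation; "wrist_force": force on the tool from outside, world axes, zero at the start; "moment": the same for the moment, N m; "finger_gap": finger opening in mm; "finger_force": force on a finger pad.
Only numpy, scipy, OpenCV 4.12 (cv2) and the standard library are available. Lean on these libraries where they do the work, as an engineer would, in place of code of your own. Each camera call takes 0.05 s, during which the arm holds its last target. There are 200 camera calls.

## Working session

There is one attempt and no reset: what is moved stays moved. The work goes in short steps, Python scripts to look and compute and a tool call to move; the robot and the scene stay as the last step left them, time stands still between calls to the robot, and variables do not carry over. Pictures are saved under pics/ and viewed, at most 10 in all, crops included, and the job is handed in when it is done.

Besides the shell and the picture viewer there is one more tool, called after ">>>" by a JSON object that holds its "op" and its "data", one argument or row to a line. arm_command: Moves the arm, as the interface text tells. Its arguments: {"type":"object","properties":{"plan":{"type":"array"},"newtons":{"type":"number"}},"required":["plan"]}

```bash
mkdir -p pics && cat > h.py <<'E'
import numpy as np, cv2
from scipy.spatial.transform import Rotation as R
from cell import manip, eyes, ticket
def cloud(c):
    z=c["z_map"]; v,u=np.indices(z.shape)
    p=np.dstack([(u-c["cx"])/c["fx"]*z,(v-c["cy"])/c["fy"]*z,z])
    return p@rot(c).T+np.array(c["eye"])
def rot(c):
    o=np.array(c["orientation"],float)
    if o.shape==(3,3): return o
    return R.from_euler("xyz",o).as_matrix() if o.size==3 else R.from_quat(o).as_matrix()
E
python3 - <<'E'
from h import *
c=eyes.camera("top"); s=eyes.camera("scene")
cv2.imwrite("pics/a.png",c["img"]); cv2.imwrite("pics/b.png",s["img"])
np.savez("top0.npz",**{k:np.array(v) for k,v in c.items()}); np.savez("sc0.npz",**{k:np.array(v) for k,v in s.items()})
for k in(c,s): print({a:b for a,b in k.items() if a not in("img","z_map")},(k["z_map"]>0).mean())
print(manip.read_state())
E
```

```text
{'fx': 397.65365912510373, 'fy': 397.65365912510373, 'cx': 273.26019475631807, 'cy': 208.93607228328065, 'eye': array([533.45411686,  -4.03456578, 922.61062437]), 'orientation': array([-3.05031471,  0.01928123, -1.5796733 ])} 0.9959481292517007
{'fx': 487.9701310269496, 'fy': 487.9701310269496, 'cx': 279.9316190939705, 'cy': 206.72083358913727, 'eye': array([1145.04378339, -450.82327523,  922.81735726]), 'orientation': array([-2.45654533,  0.00398527,  0.84669898])} 0.9960289115646258
{'clock': 0.1, 'joints': array([-1.19656106e+00,  3.00381391e-01,  1.52148027e+00,  2.18141737e-05,
        1.32069825e+00, -6.66057953e-02]), 'qd': array([-0.00092059, -0.00159345, -0.00038816, -0.00029764,  0.00073234,
        0.00086147]), 'effort': array([ 8.81064898e-04, -5.32647300e+01, -3.53285944e+01,  7.09631760e-02,
        2.34824186e-02, -3.24233440e-05]), 'eef_pos': array([ 234.60475435, -497.21257487,  204.97818563]), 'eef_rot': array([-3.14062896e+00, -8.54601995e-05,  4.40835609e-01]), 'wrist_force': array([ 0.02204792,  0.1566961 , -0.6430978 ]), 'moment': array([-0.00112932,  0.04841486,  0.02160719]), 'finger_force': 0.0, 'finger_gap': 93.85726528025614}
```

View pics/a.png

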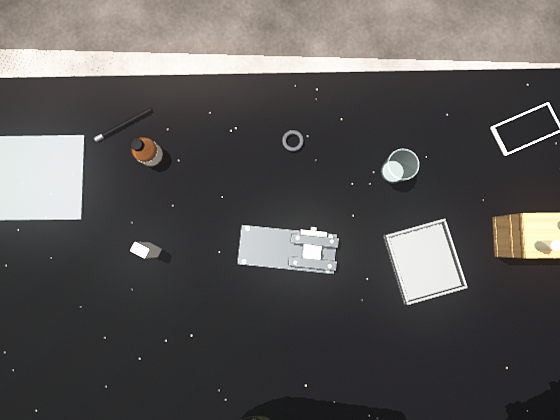

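View pics/b.png

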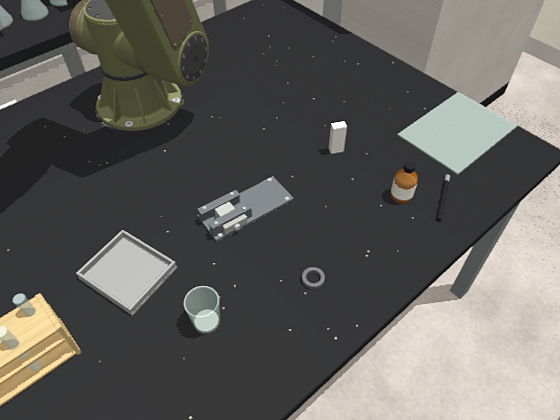

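The top view shows the holder at about (288,250), with its landing to the left and the block at (312,252). The knocker is at (145,250), the tray at (425,262), the beaker at (400,165), the bottle at (147,152) and the ring at (292,140). The scene view agrees.

```bash
python3 - <<'E'
from h import *
for f,rois in(("top0.npz",dict(knock=(120,235,175,270),hold=(230,220,345,280),tray=(375,210,475,310))),("sc0.npz",dict(knock=(325,115,352,158),hold=(190,172,300,242),tray=(70,228,180,315)))):
    c=np.load(f); P=cloud(c)
    flat=P[(abs(P[...,2])<15)&(P[...,0]>300)]; print(f,"bench z",np.median(flat[:,2]))
    bands=dict(knock=[(84,96),(40,80)],hold=[(5,15),(32,41),(41.01,48)],tray=[(20,30),(3,10)])
    for n,(a,b,e,d) in rois.items():
        Q=P[b:d,a:e].reshape(-1,3)
        for lo,hi in bands[n]:
            q=Q[(Q[:,2]>lo)&(Q[:,2]<hi)]
            if len(q)<8: print(n,lo,len(q)); continue
            (x,y),(w,h),an=cv2.minAreaRect(q[:,:2].astype(np.float32))
            print(n,lo,len(q),"c",np.round([x,y],1),"size",np.round([w,h],1),"ang",round(an,2),"z",np.round(np.median(q[:,2]),1))
c=np.load("top0.npz");P=cloud(c);print(P[252,305:320].round(1)); print(P[228:280:3,312].round(0))
E
```

```text
top0.npz bench z 1.7759161149367628
knock 84 194 c [528.2 291.6] size [36.5 22.1] ang 62.56 z 91.6
knock 40 91 c [531.  282.5] size [36.9 17.4] ang 27.28 z 61.5
hold 5 2630 c [524.3 -16.6] size [260.3 135. ] ang 89.54 z 11.5
hold 32 404 c [534.8 -69.4] size [ 76.9 103.3] ang 2.0 z 37.5
hold 41.01 860 c [524.8 -75.4] size [104.7  79.3] ang 83.54 z 44.5
tray 20 817 c [ 497.  -326.2] size [160.4 140.5] ang 15.01 z 25.8
tray 3 4407 c [ 499.2 -331.5] size [227.3 227.9] ang 88.38 z 6.9
sc0.npz bench z -0.7274758954332583
knock 84 96 c [528.3 289.6] size [38.9 26.7] ang 68.03 z 88.2
knock 40 178 c [532.2 281.9] size [40.6 22.4] ang 31.61 z 61.2
hold 5 1532 c [467.2 -12.4] size [221.6 223.3] ang 82.67 z 9.1
hold 32 559 c [524.1 -77.9] size [105.2  86.7] ang 84.19 z 36.7
hold 41.01 456 c [519.3 -77.3] size [104.2  71.8] ang 84.29 z 42.6
tray 20 764 c [ 495.9 -328.7] size [163.9 140.9] ang 15.1 z 23.6
tray 3 3096 c [ 478.9 -337.8] size [271.  218.9] ang 49.11 z 5.5
[[518.3 -57.   37.2]
 [518.3 -59.2  37.2]
 [518.3 -61.4  37.3]
 [518.2 -64.   31.8]
 [518.2 -65.9  36.9]
 [518.2 -68.   37.9]
 [518.2 -70.1  38.9]
 [518.2 -72.6  35.8]
 [518.2 -74.7  37.1]
 [518.1 -76.8  37.9]
 [518.1 -79.   38.8]
 [518.1 -81.2  37.8]
 [518.1 -83.5  37.1]
 [518.  -85.8  36.2]
 [518.  -88.2  34.3]]
[[571. -74.  32.]
 [564. -73.  39.]
 [558. -73.  40.]
 [551. -73.  42.]
 [544. -72.  46.]
 [538. -72.  43.]
 [531. -73.  36.]
 [525. -72.  39.]
 [518. -73.  36.]
 [512. -72.  38.]
 [505. -72.  45.]
 [499. -72.  45.]
 [492. -71.  45.]
 [486. -71.  45.]
 [477. -74.  11.]
 [470. -74.   3.]
 [463. -74.   2.]
 [456. -74.   0.]]
```

>>> {"op": "arm_command", "data": {
  "plan": [
    [1,0.0425,-0.028,-0.0095,0],
    [1,0.0425,-0.028,-0.0095,0],
    [1,0.0425,-0.028,-0.0095,0],
    [1,0.0425,-0.028,-0.0095,0],
    [1,0.0425,-0.028,-0.0095,0],
    [1,0.0425,-0.028,-0.0095,0],
    [1,0.0425,-0.028,-0.0095,0],
    [1,0.0425,-0.028,-0.0095,0],
    [1,0.0425,-0.028,-0.0095,0],
    [1,0.0425,-0.028,-0.0095,0],
    [1,0,0,0,-0.17],
    [1,0,0,0,-0.17],
    [1,0,0,0,-0.17],
    [1,0,0,0,-0.17],
    [1,0,0,0,-0.17],
    [1,0,0,0,-0.17],
    [1,0,0,0,0],
    [1,0,0,0,0]
  ]
}}

```text
clock: 2.35
eef_pos: [499.5, -62.8, 300.3]
eef_rot: [-3.141, -0.0, 1.457]
wrist_force: [-0.1, -0.2, -0.0]
finger_gap: 94.4
finger_force: 0.0
```

```bash
python3 - <<'E'
from h import *
c=eyes.camera("wrist"); s=manip.read_state()
cv2.imwrite("pics/w1.png",c["img"]); np.savez("w1.npz",**{k:np.array(v) for k,v in c.items()})
print(s["eef_pos"],s["eef_rot"],s["joints"],c["eye"],c["orientation"],c["fx"])
P=cloud(c)
for lo,hi in((-5,5),(5,15),(34,41),(40,48)):
    m=(P[...,2]>lo)&(P[...,2]<hi)&(P[...,0]>440)&(P[...,0]<600)&(abs(P[...,1]+10)<145); q=P[m]
    print(lo,len(q), np.median(q[:,2]) if len(q) else 0, *([cv2.minAreaRect(q[:,:2].astype(np.float32))] if len(q)>8 else []))
E
```

```text
[499.53581483 -62.84505676 300.34657367] [-3.14138929e+00 -3.24913435e-05  1.45760227e+00] [-1.97916757e-01  1.38056180e-01  1.49887041e+00  1.51988066e-05
  1.50487145e+00 -8.47237019e-02] [509.28833087  18.83742312 478.77902476] [ 2.85827424e+00  7.21276895e-04 -1.13901995e-01] 308.161984854495
-5 11384 -0.7968187466037193 ((520.004638671875, -10.000717163085938), (289.9855041503906, 159.97457885742188), 89.99626159667969)
5 6474 9.224300808561054 ((525.9277954101562, -18.14704132080078), (220.16592407226562, 90.02306365966797), 83.61801147460938)
34 927 35.39298025135918 ((526.1061401367188, -75.58671569824219), (103.45592498779297, 81.69476318359375), 84.5563735961914)
40 1966 42.194697110556234 ((519.8121337890625, -75.09892272949219), (103.62126159667969, 69.900634765625), 83.85536193847656)
```

View pics/w1.png

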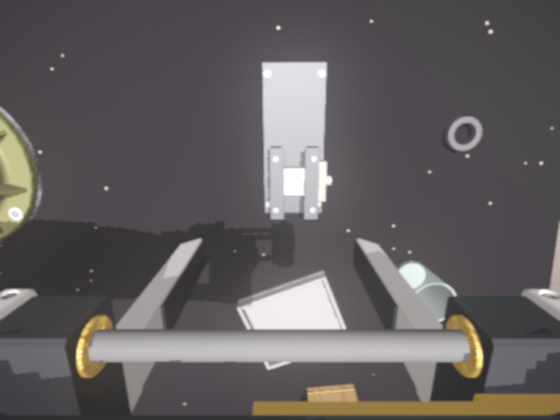

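The wrist view shows the holder clearly. The landing is at (295,100), the lips lie at columns 277 and 312 over rows 147–218, and the bright block top is near (294,181).

```bash
cat >> h.py <<'E'
H0=np.array([524.8,-28.1]); HA=np.deg2rad(-6.38)
HX=np.array([np.cos(HA),np.sin(HA)]); HY=np.array([-np.sin(HA),np.cos(HA)])
def plane(c,z):   # every pixel's ray met with plane z
    v,u=np.indices(c["z_map"].shape)
    d=np.dstack([(u-c["cx"])/c["fx"],(v-c["cy"])/c["fy"],np.ones(u.shape)])@rot(c).T
    e=np.array(c["eye"]); return e+d*((z-e[2])/d[...,2])[...,None]
def hold(P): q=P[...,:2]-H0; return np.dstack([q@HX,q@HY])
E
python3 - <<'E'
from h import *
c=np.load("w1.npz"); g=c["img"].min(2)
h=hold(plane(c,36))
print("along y, col 294:",[(int(round(h[r,294,1])),int(g[r,294]),int(cloud(c)[r,294,2])) for r in range(155,218,2)])
m=(g>215)&(abs(h[...,0])<17)&(h[...,1]<-5)&(h[...,1]>-80)
m=m.astype(np.uint8); n,l,st,_=cv2.connectedComponentsWithStats(m); i=1+st[1:,4].argmax(); q=h[l==i]; print(st[i],np.percentile(q,[1,50,99],axis=0))
h43=hold(plane(c,43)); print("across row 205:",[(int(round(h43[205,u,0])),int(g[205,u])) for u in range(265,332,2)])
E
```

```text
along y, col 294: [(-6, 209, 9), (-9, 207, 9), (-12, 207, 9), (-15, 207, 478), (-17, 206, 478), (-20, 199, 8), (-23, 191, 25), (-26, 255, 36), (-29, 255, 34), (-32, 255, 34), (-35, 255, 32), (-38, 255, 36), (-41, 255, 36), (-44, 255, 32), (-47, 255, 35), (-50, 255, 35), (-53, 255, 33), (-56, 255, 34), (-59, 255, 35), (-62, 255, 33), (-65, 222, 8), (-68, 195, 7), (-71, 194, 8), (-74, 193, 9), (-77, 193, 9), (-80, 193, 10), (-83, 191, 8), (-86, 191, 8), (-90, 181, 9), (-93, 119, -1), (-96, 94, 0), (-99, 93, -1)]
[283 168  22  28 592] [[-15.10304345 -64.78930993]
 [ -0.37778122 -43.75493278]
 [ 15.35814105 -24.68270405]]
across row 205: [(-42, 195), (-39, 244), (-36, 207), (-33, 191), (-30, 192), (-27, 192), (-24, 193), (-21, 193), (-18, 192), (-15, 185), (-12, 190), (-9, 193), (-6, 192), (-3, 192), (0, 192), (2, 192), (5, 191), (8, 167), (11, 139), (14, 148), (17, 186), (20, 193), (23, 192), (26, 193), (29, 193), (32, 193), (35, 218), (38, 236), (41, 174), (44, 98), (47, 94), (50, 93), (52, 93), (55, 92)]
```

>>> {"op": "arm_command", "data": {
  "plan": [
    [1,0.0507,-0.0017,0.0114,0],
    [1,0.0507,-0.0017,0.0114,0],
    [1,0.0507,-0.0017,0.0114,0],
    [1,0.0507,-0.0017,0.0114,0],
    [1,0.0507,-0.0017,0.0114,0],
    [1,0.0507,-0.0017,0.0114,0],
    [1,0.0507,-0.0017,0.0114,0],
    [1,0,0,0,-0.1723],
    [1,0,0,0,-0.1723],
    [1,0,0,0,-0.1723],
    [1,0,0,0,-0.1723],
    [1,0,0,0,-0.1723],
    [1,0,0,0,-0.1723],
    [1,0,0,0,-0.1723],
    [1,0,0,0,0],
    [1,0,0,0,0]
  ]
}}

```text
clock: 4.4
eef_pos: [526.7, 291.2, 220.6]
eef_rot: [-3.142, -0.0, 2.662]
wrist_force: [0.5, -0.8, 0.6]
finger_gap: 93.9
finger_force: 0.0
```

```bash
python3 - <<'E'
from h import *
c=eyes.camera("wrist"); s=manip.read_state()
cv2.imwrite("pics/w2.png",c["img"])
print(s["eef_pos"],s["eef_rot"],s["joints"],c["eye"])
P=cloud(c)
m=(P[...,2]>80)&(P[...,2]<100)&(np.hypot(P[...,0]-528,P[...,1]-291)<30); q=P[m]
print(len(q), np.median(q[:,2]),cv2.minAreaRect(q[:,:2].astype(np.float32)))
h=plane(c,90); n,l,st,_=cv2.connectedComponentsWithStats(((c["img"].min(2)>200)&(np.hypot(h[...,0]-528,h[...,1]-291)<30)).astype(np.uint8))
i=1+st[1:,4].argmax(); print(st[i],cv2.minAreaRect(h[l==i][:,:2].astype(np.float32)))
E
```

```text
[526.70249307 291.20177497 220.61047881] [-3.14156727e+00 -4.37565256e-05  2.66296264e+00] [ 4.44189825e-01  4.06161800e-01  1.34299121e+00  1.98839260e-05
  1.39248629e+00 -6.47980020e-01] [454.49564321 329.34184955 399.05802575]
753 88.95145293991573 ((527.7569580078125, 291.5616455078125), (35.986061096191406, 22.03772735595703), 62.52315139770508)
[264 190  33  21 599] ((527.85205078125, 292.7263488769531), (33.44395446777344, 21.455520629882812), 62.515663146972656)
```

View pics/w2.png

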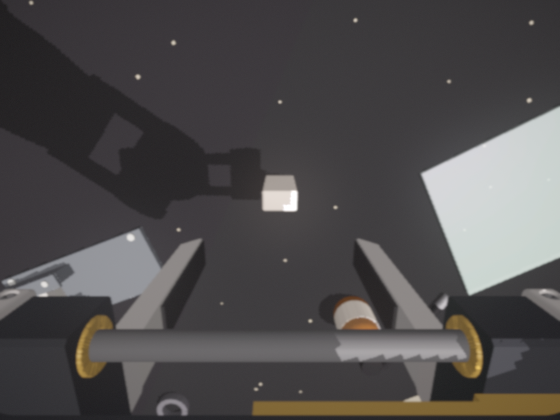

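The knocker's top is at about (280,200), square to the fingers and with clear space around it. The yaw already matches, so I'll descend and grip.

>>> {"op": "arm_command", "data": {
  "plan": [
    [1,-0.0008,0.0009,0.044,0],
    [1,0,0,0.044,0],
    [1,0,0,0.044,0],
    [1,0,0,0.0455,0],
    [1,0,0,0,0],
    [1,0,0,0,0],
    [-1,0,0,0,0],
    [-1,0,0,0,0],
    [-1,0,0,0,0],
    [-1,0,0,0,0],
    [-1,0,0,0,0],
    [-1,0,0,0,0]
  ],
  "newtons": 60
}}

```text
clock: 5.95
eef_pos: [527.8, 291.6, 43.1]
eef_rot: [-3.142, -0.0, 2.667]
wrist_force: [0.1, 0.9, -1.5]
finger_gap: 37.4
finger_force: 0.0
```

>>> {"op": "arm_command", "data": {
  "plan": [
    [-1,0,0,0,0],
    [-1,0,0,0,0],
    [-1,0,0,0,0]
  ]
}}

```text
clock: 6.32
eef_pos: [527.8, 291.6, 43.1]
eef_rot: [-3.142, -0.0, 2.667]
wrist_force: [0.6, -0.8, -1.2]
finger_gap: 35.9
finger_force: 60.0
```

>>> {"op": "arm_command", "data": {
  "plan": [
    [-1,0,0,-0.05,0],
    [-1,0,0,-0.05,0],
    [-1,0,0,0,-0.1815],
    [-1,0,0,0,-0.1815],
    [-1,-0.0041,-0.051,0,0],
    [-1,-0.0041,-0.051,0,0],
    [-1,-0.0041,-0.051,0,0],
    [-1,-0.0041,-0.051,0,0],
    [-1,-0.0041,-0.051,0,0],
    [-1,-0.0041,-0.051,0,0],
    [-1,-0.0041,-0.051,0,0],
    [-1,-0.0041,-0.051,0,0],
    [-1,0,0,0,0],
    [-1,0,0,0,0]
  ]
}}

```text
clock: 8.07
eef_pos: [514.8, -117.1, 143.0]
eef_rot: [3.141, -0.0, 3.03]
wrist_force: [0.7, -0.0, -1.2]
finger_gap: 35.8
finger_force: 60.0
```

```bash
cat >> h.py <<'E'
def st():
    s=manip.read_state(); p=s["eef_pos"]
    print("tcp",p.round(1),"hold",hold(p[None,None])[0,0].round(1),"yaw-h",round(np.degrees(s["eef_rot"][2]-HA),2),"F",s["wrist_force"].round(1),"M",s["moment"].round(2),"gap",round(s["finger_gap"],1),round(s["finger_force"],1),"t",s["clock"]); return s
E
python3 - <<'E'
from h import *
st()
c=eyes.camera("wrist"); t=eyes.camera("scene")
cv2.imwrite("pics/w3.png",np.hstack([c["img"],cv2.resize(t["img"][150:270,170:330],None,fx=2,fy=2)[:240].copy() if 0 else np.zeros((420,1,3),np.uint8)]))
P=cloud(c); h=hold(P)
m=(abs(h[...,0])<40)&(abs(h[...,1]+90)<40)&(P[...,2]>52)&(P[...,2]<115)
for lo in (57,67,77,87):
    k=m&(P[...,2]>=lo)&(P[...,2]<lo+10)&(c["img"].min(2)>120); 
    if k.sum(): print(lo,k.sum(),h[k].min(0),h[k].max(0))
E
```

```text
tcp [ 514.8 -117.1  143. ] hold [ -0.  -89.6] yaw-h 179.96 F [ 0.7 -0.  -1.2] M [ 0.03 -0.12  0.11] gap 35.8 60.0 t 8.075
```

View pics/w3.png

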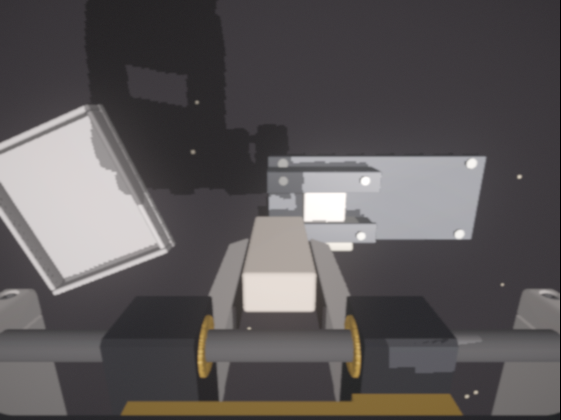

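The knocker is held straight, with its foot edge at row 217, columns 250–305. The slot runs along rows 190–225, and the block's bright top is at (325,207). I'll check the lateral alignment of the foot edge.

```bash
python3 - <<'E'
from h import *
c=eyes.camera("wrist"); h=hold(plane(c,100)); h2=hold(plane(c,190)); g=c["img"].min(2).astype(int)
print([(r,g[r,278],h[r,278].round(1).tolist()) for r in range(211,224)])
print("bottom corners",h[218,251],h[218,304]); print([(u,g[221,u]) for u in list(range(244,256))+list(range(298,312))])
print("top face near edge",h2[255,278],h2[306,278])
k=hold(plane(c,43)); print("lip inner edges",[(r,g[r,290],k[r,290].round(1).tolist()) for r in range(166,216,2)])
E
```

```text
[(211, np.int64(116), [-14.1, -89.0]), (212, np.int64(116), [-13.3, -89.0]), (213, np.int64(116), [-12.5, -89.0]), (214, np.int64(117), [-11.7, -89.0]), (215, np.int64(122), [-10.9, -89.0]), (216, np.int64(135), [-10.1, -89.0]), (217, np.int64(150), [-9.4, -89.0]), (218, np.int64(156), [-8.6, -89.0]), (219, np.int64(156), [-7.8, -89.0]), (220, np.int64(157), [-7.0, -89.0]), (221, np.int64(157), [-6.2, -89.0]), (222, np.int64(156), [-5.4, -89.0]), (223, np.int64(156), [-4.6, -89.0])]
bottom corners [  -8.54805365 -109.44078754] [ -8.56796398 -69.34733469]
[(244, np.int64(69)), (245, np.int64(69)), (246, np.int64(69)), (247, np.int64(69)), (248, np.int64(69)), (249, np.int64(70)), (250, np.int64(71)), (251, np.int64(70)), (252, np.int64(72)), (253, np.int64(84)), (254, np.int64(109)), (255, np.int64(133)), (298, np.int64(159)), (299, np.int64(159)), (300, np.int64(159)), (301, np.int64(160)), (302, np.int64(166)), (303, np.int64(180)), (304, np.int64(193)), (305, np.int64(199)), (306, np.int64(200)), (307, np.int64(201)), (308, np.int64(201)), (309, np.int64(197)), (310, np.int64(187))
[... 350 characters left out ...]
.int64(120), [-28.4, -78.1]), (180, np.int64(119), [-26.5, -78.1]), (182, np.int64(119), [-24.7, -78.1]), (184, np.int64(118), [-22.8, -78.1]), (186, np.int64(118), [-20.9, -78.0]), (188, np.int64(116), [-19.0, -78.0]), (190, np.int64(116), [-17.1, -78.0]), (192, np.int64(116), [-15.2, -78.0]), (194, np.int64(134), [-13.3, -78.0]), (196, np.int64(158), [-11.4, -77.9]), (198, np.int64(165), [-9.5, -77.9]), (200, np.int64(177), [-7.5, -77.9]), (202, np.int64(177), [-5.6, -77.9]), (204, np.int64(177), [-3.7, -77.9]), (206, np.int64(177), [-1.7, -77.8]), (208, np.int64(174), [0.3, -77.8]), (210, np.int64(140), [2.2, -77.8]), (212, np.int64(118), [4.2, -77.8]), (214, np.int64(119), [6.2, -77.7])]
```

>>> {"op": "arm_command", "data": {
  "plan": [
    [-1,0,0,0.03,0],
    [-1,0,0,0.022,0],
    [-1,0,0,0.01,0],
    [-1,0,0,0.01,0],
    [-1,0,0,0.01,0],
    [-1,0,0,0.006,0],
    [-1,0,0,0,0]
  ]
}}

```text
clock: 9.1
eef_pos: [514.8, -117.4, 54.9]
eef_rot: [3.142, -0.0, 3.03]
wrist_force: [-0.2, -0.6, -1.1]
finger_gap: 35.6
finger_force: 60.0
```

>>> {"op": "arm_command", "data": {
  "plan": [
    [-1,0,0.004,0,0],
    [-1,0,0.004,0,0],
    [-1,0,0.004,0,0],
    [-1,0,0.004,0,0],
    [-1,0,0.004,0,0]
  ]
}}

```text
clock: 9.72
eef_pos: [517.3, -98.4, 55.6]
eef_rot: [-3.14, 0.001, 3.03]
wrist_force: [-2.5, -8.7, -1.5]
finger_gap: 35.7
finger_force: 60.0
```

```bash
python3 - <<'E'
from h import *
st()
E
```

```text
tcp [517.3 -98.4  55.6] hold [  0.4 -70.7] yaw-h 180.0 F [-2.5 -8.7 -1.5] M [-1.86  0.24  0.07] gap 35.7 60.0 t 9.725
```

>>> {"op": "arm_command", "data": {
  "plan": [
    [-1,0,0.005,0,0],
    [-1,0,0.005,0,0],
    [-1,0,0.005,0,0],
    [-1,0,0.005,0,0],
    [-1,0,0.005,0,0],
    [-1,0,0.005,0,0],
    [-1,0,0.005,0,0],
    [-1,0,0.005,0,0],
    [-1,0,0.005,0,0],
    [-1,0,0.005,0,0],
    [-1,0,0.005,0,0],
    [-1,0,0.005,0,0],
    [-1,0,0.005,0,0],
    [-1,0,0.005,0,0],
    [-1,0,0.003,0,0],
    [-1,0,0,0,0]
  ]
}}

```text
clock: 11.72
eef_pos: [525.3, -24.7, 55.0]
eef_rot: [3.141, -0.0, 3.03]
wrist_force: [0.2, -0.6, -1.8]
finger_gap: 35.7
finger_force: 60.0
```

```bash
cat >> h.py <<'E'
def block(c,z=36):
    P=cloud(c); h=hold(plane(c,z)); hd=hold(P)
    m=(abs(P[...,2]-z)<5)&(abs(hd[...,0])<35)&(hd[...,1]>5)&(hd[...,1]<130)
    n,l,s,_=cv2.connectedComponentsWithStats(m.astype(np.uint8)); i=1+s[1:,4].argmax()
    print("block",s[i],cv2.minAreaRect(h[l==i].astype(np.float32)),np.median(P[l==i][:,2]))
E
python3 - <<'E'
from h import *
st()
c=eyes.camera("wrist"); t=eyes.camera("top"); cv2.imwrite("pics/w4.png",c["img"])
for k in (c,t):
    try: block(k)
    except Exception as e: print(e)
E
```

```text
tcp [525.3 -24.7  55. ] hold [0.1 3.5] yaw-h 179.99 F [ 0.2 -0.6 -1.8] M [ 0.05 -0.14 -0.04] gap 35.7 60.0 t 11.725
block [ 281  213   84   50 2356] ((-1.9742908477783203, 33.431182861328125), (55.91401672363281, 36.11580276489258), 89.95805358886719) 35.15965261369708
attempt to get argmax of an empty sequence
```

View pics/w4.png

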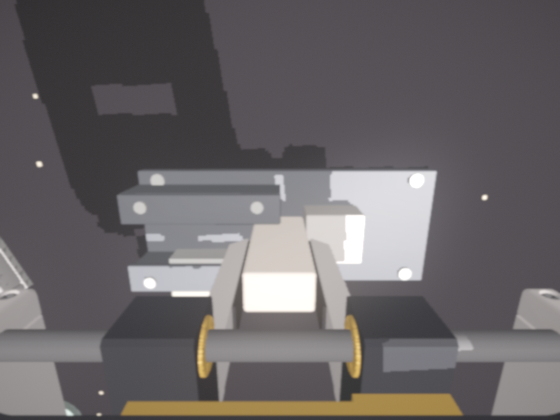

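The view shows the block on the landing past the cheeks at about (335,235), in front of the knocker. I'll back off, dwell, lift and carry the knocker away.

>>> {"op": "arm_command", "data": {
  "plan": [
    [-1,0,-0.008,0,0],
    [-1,0,0,0,0],
    [-1,0,0,0,0],
    [-1,0,0,-0.015,0],
    [-1,0,0,-0.03,0],
    [-1,0,0,-0.05,0],
    [-1,0.0052,0.0477,0,0],
    [-1,0.0052,0.0477,0,0],
    [-1,0.0052,0.0477,0,0],
    [-1,0.0052,0.0477,0,0],
    [-1,0.0052,0.0477,0,0],
    [-1,0.0052,0.0477,0,0],
    [-1,0,0,0.045,0],
    [-1,0,0,0.045,0],
    [-1,0,0,0.01,0],
    [-1,0,0,0,0]
  ]
}}

```text
clock: 13.82
eef_pos: [525.8, 255.0, 51.4]
eef_rot: [3.141, 0.001, 3.03]
wrist_force: [-0.3, -0.7, -0.3]
finger_gap: 35.6
finger_force: 60.0
```

```bash
python3 - <<'E'
from h import *
st(); t=eyes.camera("top"); block(t); cv2.imwrite("pics/t5.png",t["img"])
c=eyes.camera("wrist"); P=cloud(c); s=manip.read_state()["eef_pos"]
m=(np.hypot(P[...,0]-s[0],P[...,1]-s[1])<30)&(P[...,2]>80)&(P[...,2]<125)&(c["img"].min(2)>150)
q=P[m]; print(len(q),np.percentile(q,[5,50,95],axis=0) if len(q) else 0)
if len(q)>20: A=np.c_[q[:,:2]-q[:,:2].mean(0),np.ones(len(q))]; print("slopes",np.linalg.lstsq(A,q[:,2],rcond=None)[0])
E
```

```text
tcp [525.8 255.   51.4] hold [-30.5 281.5] yaw-h 179.97 F [-0.3 -0.7 -0.3] M [ 0.03 -0.15  0.02] gap 35.6 60.0 t 13.825
block [263 239  20  18 287] ((-0.5003128051757812, 42.85244369506836), (35.845916748046875, 40.022682189941406), 0.22671310603618622) 37.390828272325166
6122 [[514.05037864 231.18328205  83.41219384]
 [519.49144826 255.7753176   98.0857123 ]
 [534.53904644 281.55872443 120.73293889]]
slopes [-1.51054593e-02 -5.26295957e-03  9.91478289e+01]
```

>>> {"op": "arm_command", "data": {
  "plan": [
    [-1,0,0,0.004,0],
    [-1,0,0,0.002,0],
    [-1,0,0,0.001,0],
    [-1,0,0,0.0006,0],
    [-1,0,0,0,0]
  ]
}}

```text
clock: 14.55
eef_pos: [525.4, 254.9, 43.1]
eef_rot: [3.142, 0.0, 3.03]
wrist_force: [-2.7, -1.4, 5.2]
finger_gap: 35.9
finger_force: 60.0
```

>>> {"op": "arm_command", "data": {
  "plan": [
    [1,0,0,0,0],
    [1,0,0,0,0],
    [1,0,0,0,0],
    [1,0,0,0,0],
    [1,0,0,0,0],
    [1,0,0,-0.04,0],
    [1,0,0,-0.05,0],
    [1,0,0,-0.05,0],
    [1,0,0,-0.02,0],
    [1,0,0,0,0]
  ]
}}

```text
clock: 15.8
eef_pos: [525.7, 255.1, 203.8]
eef_rot: [3.14, 0.002, 3.03]
wrist_force: [0.7, 0.7, -0.6]
finger_gap: 94.1
finger_force: 0.0
```

```bash
python3 - <<'E'
from h import *
st(); c=eyes.camera("wrist"); P=cloud(c)
m=(np.hypot(P[...,0]-525.4,P[...,1]-255)<30)&(P[...,2]>80)&(P[...,2]<100); q=P[m]
print(len(q),np.median(q[:,2]),cv2.minAreaRect(q[:,:2].astype(np.float32)))
t=eyes.camera("top"); block(t)
print("block world",H0-0.5*HX+42.9*HY)
E
```

```text
tcp [525.7 255.1 203.8] hold [-30.5 281.5] yaw-h 179.98 F [ 0.7  0.7 -0.6] M [ 0.02 -0.16 -0.  ] gap 94.1 0.0 t 15.8
834 88.99916637056543 ((525.4812622070312, 255.03671264648438), (36.057621002197266, 21.797405242919922), 83.62161254882812)
block [263 239  20  18 292] ((-0.5003128051757812, 42.85244369506836), (35.845916748046875, 40.022682189941406), 0.22671310603618622) 37.37158044236372
block world [529.07023192  14.58987139]
```

>>> {"op": "arm_command", "data": {
  "plan": [
    [1,-0.0061,-0.0479,0,0],
    [1,-0.0061,-0.0479,0,0],
    [1,-0.0061,-0.0479,0,0],
    [1,-0.0061,-0.0479,0,0],
    [1,-0.0061,-0.0479,0,0],
    [1,0,0,0,0.1745],
    [1,0,0,0,0.1745],
    [1,0,0,0,0.1745],
    [1,0,0,0,0.1745],
    [1,0,0,0,0.1745],
    [1,0,0,0,0.1745],
    [1,0,0,0,0.1745],
    [1,0,0,0,0.1745],
    [1,0,0,0,0.1745],
    [1,0,0,0,0],
    [1,0,0,0,0]
  ]
}}

```text
clock: 17.9
eef_pos: [528.7, 13.5, 201.8]
eef_rot: [-3.14, 0.0, 1.463]
wrist_force: [0.3, 0.1, -0.1]
finger_gap: 93.7
finger_force: 0.0
```

```bash
python3 - <<'E'
from h import *
st(); c=eyes.camera("wrist"); block(c); cv2.imwrite("pics/w6.png",c["img"])
E
```

```text
tcp [528.7  13.5 201.8] hold [-0.8 41.8] yaw-h 90.22 F [ 0.3  0.1 -0.1] M [-0.06 -0.08  0.02] gap 93.7 0.0 t 17.9
block [ 263  174   32   35 1068] ((-0.9511127471923828, 43.136863708496094), (35.18568420410156, 40.36903381347656), 1.0092755556106567) 35.14518226202941
```

>>> {"op": "arm_command", "data": {
  "plan": [
    [1,0.001,0,0.05,0],
    [1,0,0,0.05,0],
    [1,0,0,0.05,0],
    [1,0,0,0.025,0],
    [1,0,0,0.01,0],
    [1,0,0,0.004,0],
    [1,0,0,0,0]
  ],
  "newtons": 45
}}

```text
clock: 18.82
eef_pos: [529.5, 14.5, 14.3]
eef_rot: [3.14, -0.0, 1.46]
wrist_force: [-0.8, 0.2, 0.5]
finger_gap: 93.7
finger_force: 0.0
```

>>> {"op": "arm_command", "data": {
  "plan": [
    [1,0,0,0.0015,0],
    [-1,0,0,0,0],
    [-1,0,0,0,0],
    [-1,0,0,0,0],
    [-1,0,0,0,0],
    [-1,0,0,0,0],
    [-1,0,0,0,0],
    [-1,0,0,0,0],
    [-1,0,0,0,0],
    [-1,0,0,0,0],
    [-1,0,0,0,0]
  ]
}}

```text
clock: 20.2
eef_pos: [529.0, 14.5, 12.0]
eef_rot: [-3.142, -0.0, 1.459]
wrist_force: [0.5, -0.4, 0.4]
finger_gap: 35.8
finger_force: 45.0
```

>>> {"op": "arm_command", "data": {
  "plan": [
    [-1,0,0,-0.01,0],
    [-1,0,0,-0.04,0],
    [-1,0,0,-0.04,0],
    [-1,-0.049,0.0008,0,0],
    [-1,-0.049,0.0008,0,0],
    [-1,-0.049,0.0008,0,0],
    [-1,-0.049,0.0008,0,0],
    [-1,-0.049,0.0008,0,0],
    [-1,-0.049,0.0008,0,0],
    [-1,-0.049,0.0008,0,0],
    [-1,0,0,0,0],
    [-1,0,0,0,0]
  ]
}}

```text
clock: 21.7
eef_pos: [496.3, -326.6, 102.1]
eef_rot: [-3.141, -0.0, 1.459]
wrist_force: [-0.2, 0.1, -2.9]
finger_gap: 35.8
finger_force: 45.0
```

```bash
python3 - <<'E'
from h import *
st(); c=eyes.camera("wrist"); cv2.imwrite("pics/w7.png",c["img"])
E
```

```text
tcp [ 496.3 -326.6  102.1] hold [   4.9 -299.8] yaw-h 89.98 F [-0.2  0.1 -2.9] M [-0.   -0.06  0.  ] gap 35.8 45.0 t 21.7
```

View pics/w7.png

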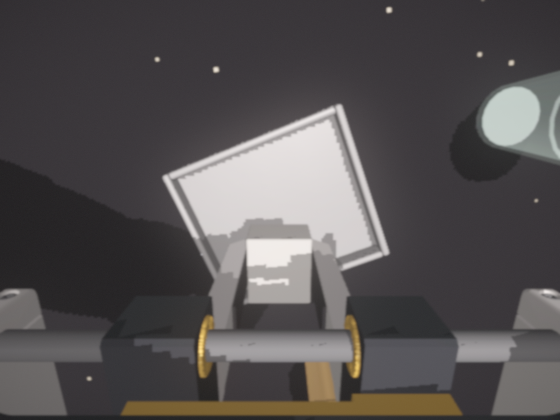

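The block is held level at (280,270) over the tray, whose corners are at (165,178), (340,105) and (387,250). The beaker at (512,115) is well clear, so I'll lower.

>>> {"op": "arm_command", "data": {
  "plan": [
    [-1,0,0,0.04,0],
    [-1,0,0,0.03,0],
    [-1,0,0,0.015,0],
    [-1,0,0,0.005,0],
    [-1,0,0,0.002,0],
    [-1,0,0,0.001,0],
    [-1,0,0,0.0005,0],
    [-1,0,0,0,0],
    [-1,0,0,0,0]
  ]
}}

```text
clock: 22.88
eef_pos: [496.5, -327.1, 8.7]
eef_rot: [3.141, 0.0, 1.459]
wrist_force: [0.4, -0.6, -2.5]
finger_gap: 35.5
finger_force: 45.0
```

>>> {"op": "arm_command", "data": {
  "plan": [
    [-1,0,0,0.0006,0],
    [-1,0,0,0.0005,0],
    [-1,0,0,0,0]
  ]
}}

```text
clock: 23.25
eef_pos: [496.5, -327.1, 8.1]
eef_rot: [3.141, 0.0, 1.459]
wrist_force: [-2.8, 2.1, 4.5]
finger_gap: 36.0
finger_force: 45.0
```

Contact: it went from −2.5 N to +4.5 N. Releasing.

>>> {"op": "arm_command", "data": {
  "plan": [
    [0.3,0,0,0,0],
    [0.3,0,0,0,0],
    [0.3,0,0,0,0],
    [0.3,0,0,0,0],
    [0.3,0,0,-0.02,0],
    [0.3,0,0,-0.05,0],
    [0.3,0,0,-0.05,0],
    [0.3,0,0,-0.05,0],
    [0.3,0,0,-0.03,0],
    [0.3,0,0,0,0],
    [0.3,0,0,0,0]
  ]
}}

```text
clock: 24.62
eef_pos: [496.1, -326.7, 206.9]
eef_rot: [-3.141, -0.0, 1.459]
wrist_force: [0.4, -0.7, -1.6]
finger_gap: 61.3
finger_force: 0.0
```

```bash
python3 - <<'E'
from h import *
st(); c=eyes.camera("wrist"); P=cloud(c)
m=(np.hypot(P[...,0]-496,P[...,1]+327)<45)&(abs(P[...,2]-32)<6); q=P[m]
print(len(q),np.median(q[:,2]),cv2.minAreaRect(q[:,:2].astype(np.float32)))
cv2.imwrite("pics/w8.png",np.hstack([c["img"][:300:1,100:480],eyes.camera("top")["img"][60:360,100:500]]))
E
```

```text
tcp [ 496.1 -326.7  206.9] hold [   4.7 -300. ] yaw-h 90.0 F [ 0.4 -0.7 -1.6] M [-0.01  0.01  0.  ] gap 61.3 0.0 t 24.625
1044 31.159279869381464 ((496.2511901855469, -327.3396911621094), (39.999046325683594, 35.87351989746094), 83.74717712402344)
```

View pics/w8.png

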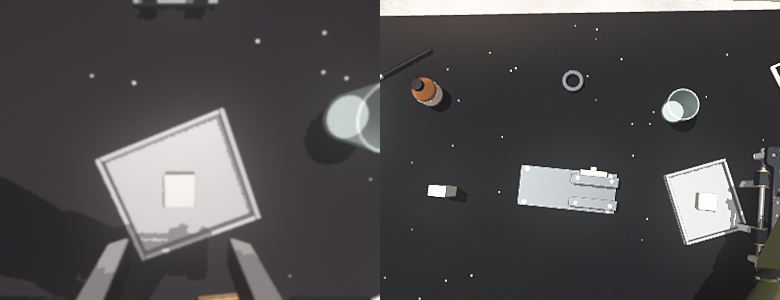

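The block lies flat in the middle of the tray (left panel, near (179,190)). In the right panel the knocker stands on the bench at (441,191), and the bottle, ring and beaker are where they were. Handing in.

```bash
python3 -c "
from cell import ticket
print(ticket.sign_off())"
```

```text
the job is handed in; nothing more can be done
None
```

I handed in the job at about 25 s on the robot's clock: the test block lies flat in the middle of the tray, the knocking block stands upright on the bench clear of the holder and tray, and the beaker, bottle and ring look unmoved; no verdict was returned.

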